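# Unlock the goniometer and set its arm

## Task

The swinging arm of the goniometer (the round black base with a degree scale) is locked by the big knurled ring on top of its column. Roll a shut fingertip round the ring's rim to loosen it by two full turns anticlockwise as seen from above, and only then gently push the arm round by its upright stub, anticlockwise, until its pointed tip stands at the small brass rider on the edge of the base. Nothing is gripped or lifted: use fingertips only, and leave the other things on the table where they are.

Things in the scene. Friction and masses are not known exactly. Their poses are not given: they have to be found in the camera images.
- goniometer: Fixed goniometer base: black disc, 344 mm across, 14 mm thick, white degree ticks round its edge, a steel column (56 mm across) in its middle. Origin: centre of its underside, on the table, on the vertical axis about which ring and arm turn; z up. It stands at varying place and yaw.
- lock_ring (a joint): Knurled dark steel ring on top of the column; a solid disc 96 mm across, rim 48 to 72 mm above the table, free all round. Value in rad: starts tight (0 to 0.15), grows anticlockwise seen from above (loosening); two full turns are 12.57. It can turn further, does not rise, stays where left. About 0.7 N along the rim turns it: a finger pressed on the rim at 3 to 10 N and carried round takes it along.
- ring_top (a point): Centre of the ring's flat top face, on the axis, 72 mm above the table. The face carries one raised aluminium rib (24 x 5 x 3 mm, radial, 19 to 43 mm from the axis) for counting turns by eye; it points along the base's -x at value 0. The fixed 14 mm spindle end stands in the middle, up to 80 mm above the table.
- swing_arm: Flat aluminium arm, 22 mm wide, 16 to 24 mm above the table, reaching from the axis, under the ring, 146 mm out along its own +x to a point. Origin on the axis at table height, z up. Turns about the vertical axis, stays where left. Starts 40 to 140 degrees clockwise of the rider. It will move even while the ring is tight, but that harms it and is a failure.
- push_stub (a point): Centre of the top of the arm's upright round stub (the part to push): 14 mm across, 122 mm from the axis, from the arm's top at 24 mm to 44 mm above the table. About 1 N moves it.
- pointer_tip (a point): Pointed end of the arm, 146 mm from the axis, 20 mm above the table.
- rider: Small fixed brass block clipped on the edge of the base, 12 mm wide, 156 to 178 mm from the axis, top 30 mm above the table. Origin: on the axis of the goniometer at table height; its x points from the axis to the block.
- rider_mark (a point): Middle of the rider's inner face, 156 mm from the axis, 20 mm above the table, 10 mm from the arm's tip when the arm points straight at it.
- tape_roll: Bystander: roll of paper tape, 92 mm across, 20 mm tall, lying flat. Origin under its centre.
- weight: Bystander: brass laboratory weight with a small knob, 48 mm across, 54 mm tall. Origin under its centre.
- eraser: Bystander: whiteboard eraser, 50 x 120 x 32 mm. Origin under its centre.
- ruler: Bystander: wooden ruler, 28 x 300 x 5 mm. Origin under its centre.
- lens: Bystander: lens in a black mount on a 50 x 60 mm foot, 78 mm tall. Origin under its foot.
- tub: Bystander: white plastic bowl, 160 mm across, 70 mm tall. Origin under its centre.
- tub_lid: Bystander: flat red lid, 140 mm across, 10 mm thick. Origin under its centre.

How it is judged:
On the way, in this order (a step that is already met when the one before it is completed fails the run):
1. the knurled ring is loosened by two full turns (within 36 degrees), the arm not yet moved (value of joint lock_ring between 11.936 and 13.196 rad and distance of pointer_tip from where it was at the start of the episode below 0.02 m), for 0.2 s.
2. the arm's tip stands at the rider (horizontal distance between pointer_tip and rider_mark below 0.017 m), for 0.2 s.
At the end, for the whole second after the job is handed in: The ring stands two full turns (12.57 rad, within 0.63 rad) loosened, the arm's tip is within 17 mm (level) of the rider's mark, that is within about 5 degrees, and both are at rest (value of joint lock_ring between 11.936 and 13.196 rad and horizontal distance between pointer_tip and rider_mark below 0.017 m and angular speed of swing_arm below 0.05 rad/s and velocity of joint lock_ring between -0.05 and 0.05 rad/s); the robot touches nothing.
It fails at once if the arm is forced (its tip moved over 20 mm) while the ring is still locked (value of joint lock_ring below 11.936 rad and distance of pointer_tip from where it was at the start of the episode above 0.02 m).
It fails at once if the arm is gripped or pushed hard (over 15 N) (contact force between the fingers and swing_arm above 15 N).
It fails at once if a bystander is lifted or moved over 20 mm (distance of any of tape_roll, weight, eraser, ruler, lens, tub, tub_lid from where it was at the start of the episode above 0.02 m).
It also fails if it takes over 72 s, if anything falls off the work surface, if the arm or the gripper's body presses on something with over 40 N, if the wrist force passes 120 N, or if a joint passes its speed limit or range.

## Robot

A 7-joint arm with a two-finger parallel gripper is mounted at the origin on the work surface. World frame = base frame: x ahead of the robot, y to its left, z up, the work surface at z = 0. Lengths are in m, angles in rad, forces in N, time in s.
With the tool pointing down it reaches from about 0.35 to 0.9 m from the base axis. Payload 8.1 kg.
Tool frame: the origin (TCP) lies between the finger pads; the fingertips stand 8 mm ahead of it and the grasp point (between the pads) lies 11 mm behind it; z points along the fingers, x is the direction in which the jaws open and shut, and the axes are right-handed (so a half turn about z gives the same grasp; the last joint's range is limited). The gripper opens to 85 mm and grips with 20 to 120 N. Pads are 22 mm wide; open, the fingers measure 114 mm over their backs; the gripper's body (76 mm by 85 mm) begins 54 mm behind the grasp point. The pads swing forward as they close: fully open they stand 13 mm farther back than shut.
Start: joints at [1.241, 0.434, 0.025, 1.573, -0.012, 1.134, -0.075], TCP at [0.141, -0.609, 0.207] pointing down, gripper open.
Joint ranges: [-2.62, 2.62], [-0.44, 2.09], [-1.27, 1.32], [0.08, 2.57], [-1.32, 4.46], [0.12, 2], [-2.74, 2.74]. Speed limits (rad/s): [2.22, 2.22, 3.01, 3.01, 3.14, 3.14, 3.14].

## Interface

Orientations are given as a unit quaternion [w, x, y, z].
In Python, from station import * gives the robot as it stands. The module is installed in compiled form; this text tells all that it offers.
- The arm moves only by the tool move_arm, never from a script. Its arguments are lists of equal length, an entry for each row: "travel": the shift along the tool's x, y, z in m, a list of three; "roll": the turn about the tool's z in degrees; "grip": the finger opening in m, from 0 to 0.0854. In form: {"travel": [[x, y, z], ...], "roll": [roll, ...], "grip": [grip, ...]}. A call has 1 to 8 rows; each row is the pose to reach, as a shift and turn from the pose commanded when the call began, along the tool's axes at that moment; what a row does not reach only later rows make up. A row lasts 1/8 s, in which the tool goes at most 62.5 mm and 10.7 degrees, less where a joint would pass 70% of its speed; a pose out of reach is approached as far as the arm can. A call with a gripper value outside its range is refused whole. The fingers move at their own pace and stop on an object; "newtons" is the grip in N (left out, the last holds). Time passes only in rows, so rows that repeat a pose let the fingers close. It gives the time, the measured TCP pose, the force and the opening at its end, in the units of the state.
- sense(): the state, without advancing time (a new reading comes with each control period).
- camera(name): name is "scene" or "top"; returns a dict with "color" (384x512x3 uint8, red, green, blue), "K" (3x3 intrinsics, pixels), "k1" (the pictures are not rectified: a ray, as slopes to the right and down, at radius r is drawn at 1 + k1 r^2 times it, then the intrinsics apply), "position" and "orientation" of the camera in the world. Camera axes: x right, y down, z forward; pixel columns grow to the right and rows downward; lengths in m; the calibration is good to about 2 mm. A picture is of the moment at which its call begins. There is no depth.
- job_done(): hands the job in, once; it reports no verdict.
Trained networks look in a picture, given as the dict that the camera call returned (one of the last four; its "shot" number tells which), for a name from the list of things; names that differ only in an ending like _2 or _b are one class to them, and where a whole thing is asked for, a point or a joint stands for the part that bears it (a point fixed in the world has none). Each returns a list of dicts, best first, with "p" (0 to 1); they miss things now and then, are a little off and sometimes report something else, mostly with a low value. They report only what shows in the picture. A call takes as long as a camera call.
- find_in(picture, name): "bbox" ([left, top, width, height] in pixels, round what is visible of it).
- place_of(picture, name): "at" ([row, column] in pixels: a listed point, or the origin of a listed thing).
The state is a dict: "time": time; "q": joint angles; "joint_vel": joint speeds; "effort": joint torques, N m; "tool_pos": TCP position; "eef_rot": TCP orientation; "force": force on the tool from outside, world axes, zero at the start; "ft_torque": the same for the moment, N m; "gripper_width": opening from 0.0 (shut) to 1.0 (fully open).
Only numpy, scipy, OpenCV 4.12 (cv2) and the standard library are available. Lean on these libraries where they do the work, as an engineer would, in place of code of your own. Each camera call takes 0.05 s, during which the arm holds its last target.

## Working session

There is one attempt and no reset: what is moved stays moved. The work goes in short steps, Python scripts to look and compute and a tool call to move; the robot and the scene stay as the last step left them, time stands still between calls to the robot, and variables do not carry over. Pictures are saved under pics/ and viewed, and the job is handed in when it is done.

Besides the shell and the picture viewer there is one more tool, called as name(argument=value, ...), one argument or row to a line, values as JSON. move_arm: Moves the arm, as the interface text tells. Its arguments: {"type":"object","properties":{"travel":{"type":"array"},"roll":{"type":"array"},"grip":{"type":"array"},"newtons":{"type":"number"}},"required":["travel","roll","grip"]}

```bash
mkdir -p pics; ls
cat > h.py <<'E'
from station import *
import numpy as np, cv2
from scipy.spatial.transform import Rotation as R
def rot(q): return R.from_quat([q[1],q[2],q[3],q[0]]).as_matrix()
def px2w(p,rc,z):
    K=np.array(p['K']); k=p['k1']
    d=np.array([(rc[1]-K[0,2])/K[0,0],(rc[0]-K[1,2])/K[1,1]])
    s=d.copy()
    for _ in range(30): s=d/(1+k*(s@s))
    r=rot(p['orientation'])@np.array([s[0],s[1],1]); c=np.array(p['position'])
    return c+r*(z-c[2])/r[2]
def w2px(p,w):
    K=np.array(p['K']); v=rot(p['orientation']).T@(np.array(w)-np.array(p['position']))
    s=v[:2]/v[2]; s=s*(1+p['k1']*(s@s)); return np.array([s[1]*K[1,1]+K[1,2],s[0]*K[0,0]+K[0,2]])
def save(p,n): cv2.imwrite('pics/'+n,cv2.cvtColor(p['color'],cv2.COLOR_RGB2BGR))
E
python3 - <<'E'
from h import *
s=sense(); print({k:np.round(v,3) for k,v in s.items()})
Z=dict(goniometer=0,ring_top=.072,push_stub=.044,pointer_tip=.02,rider_mark=.02,swing_arm=0,tape_roll=0,weight=0,eraser=0,ruler=0,lens=0,tub=0,tub_lid=0)
for n in('scene','top'):
    p=camera(n); save(p,n+'0.png'); print(n,p['position'],p['k1'],p['shot'])
    for k,z in Z.items():
        for o in place_of(p,k)[:2]: print(k,round(o['p'],2),np.round(o['at'],0),np.round(px2w(p,o['at'],z)[:2],3))
E
```

```text
pics
{'time': np.float64(0.0), 'q': array([ 1.241,  0.435,  0.025,  1.574, -0.012,  1.134, -0.075]), 'joint_vel': array([ 0.001,  0.001, -0.002,  0.   ,  0.001,  0.   ,  0.   ]), 'effort': array([ 0.0000e+00, -6.7046e+01,  1.0250e+00, -3.1621e+01,  1.5000e-02,
        1.3000e-02, -0.0000e+00]), 'tool_pos': array([ 0.14 , -0.608,  0.207]), 'eef_rot': array([-0.   ,  0.783, -0.623, -0.001]), 'force': array([0.138, 0.047, 0.438]), 'ft_torque': array([-0.012,  0.063,  0.016]), 'gripper_width': np.float64(1.007)}
scene [1.4626998  0.08708546 0.71017791] -0.03290162236804961 1
goniometer 0.74 [207. 241.] [0.515 0.008]
ring_top 0.73 [184. 237.] [ 0.506 -0.002]
push_stub 0.67 [202. 196.] [ 0.552 -0.112]
push_stub 0.25 [256. 174.] [ 0.764 -0.132]
pointer_tip 0.91 [210. 186.] [ 0.555 -0.142]
rider_mark 0.4 [232. 208.] [ 0.651 -0.069]
swing_arm 0.79 [205. 235.] [ 0.505 -0.01 ]
tape_roll 0.97 [245. 304.] [0.677 0.178]
weight 0.55 [202. 311.] [0.488 0.209]
eraser 0.94 [268. 281.] [0.757 0.117]
ruler 0.79 [255. 175.] [ 0.713 -0.146]
ruler 0.59 [235. 214.] [ 0.636 -0.058]
lens 0.94 [206. 142.] [ 0.512 -0.279]
tub 0.71 [177. 167.] [ 0.355 -0.238]
tub_lid 0.96 [226. 347.] [0.598 0.298]
top [0.40065667 0.07771879 1.18140837] -0.12155833887869921 2
goniometer 0.84 [226. 283.] [ 0.515 -0.005]
ring_top 0.97 [222. 288.] [ 0.517 -0.012]
push_stub 0.84 [208. 328.] [ 0.558 -0.121]
pointer_tip 0.58 [205. 336.] [ 0.568 -0.146]
pointer_tip 0.43 [231. 202.] [0.502 0.21 ]
rider_mark 0.57 [171. 302.] [ 0.663 -0.057]
swing_arm 0.63 [232. 204.] [0.5   0.208]
swing_arm 0.55 [191. 171.] [0.614 0.3  ]
tape_roll 0.59 [165. 212.] [0.686 0.187]
weight 0.62 [232. 204.] [0.5   0.209]
eraser 0.96 [139. 236.] [0.761 0.119]
ruler 0.67 [147. 330.] [ 0.735 -0.14 ]
lens 0.55 [206. 338.] [ 0.567 -0.158]
lens 0.25 [134. 236.] [0.775 0.12 ]
tub 0.83 [284. 371.] [ 0.357 -0.238]
tub 0.36 [226. 281.] [ 0.516 -0.   ]
tub_lid 0.7 [195. 169.] [0.603 0.304]
```

View pics/scene0.png

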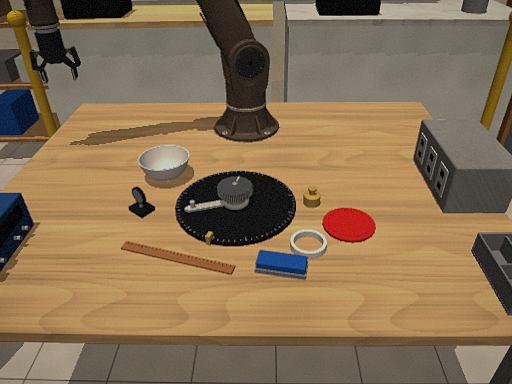

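Run:
```python
import cv2
a=cv2.imread('pics/top0.png'); c=a[120:310,160:400]
cv2.imwrite('pics/top0z.png',cv2.resize(c,None,fx=3.15,fy=3.15,interpolation=2))
```

```text
(no output)
```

View pics/top0z.png

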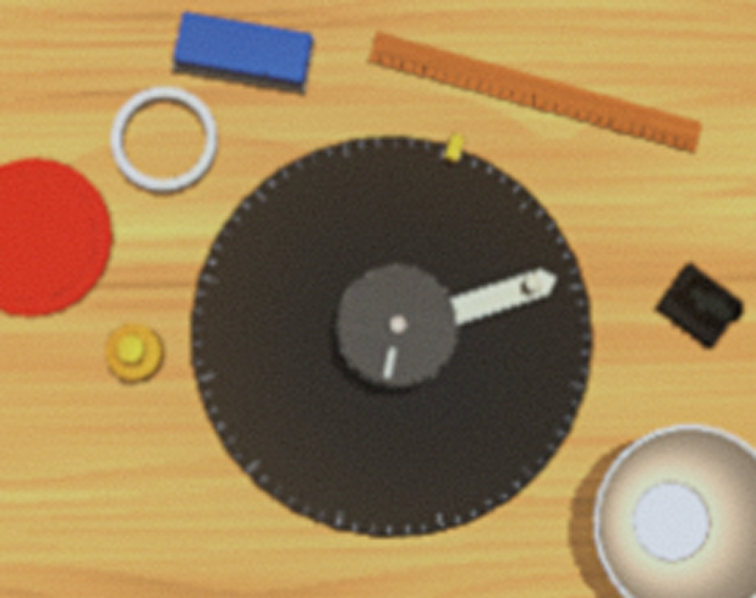

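```bash
cat >> h.py <<'E'
from scipy.optimize import least_squares
def rib(p,C):
    # polar sample of ring top plane z=.075, r 24..40, relative to C
    g=cv2.cvtColor(p['color'],cv2.COLOR_RGB2GRAY).astype(np.float32)
    out=[]
    for a in range(0,360,2):
        v=[]
        for r in np.arange(.024,.040,.002):
            q=w2px(p,[C[0]+r*np.cos(np.radians(a)),C[1]+r*np.sin(np.radians(a)),.075])
            v.append(cv2.getRectSubPix(g,(1,1),(float(q[1]),float(q[0])))[0,0])
        out.append(np.mean(v))
    o=np.array(out); w=np.clip(o-np.median(o)-20,0,None)
    z=(w*np.exp(1j*np.radians(np.arange(0,360,2)))).sum()
    return np.degrees(np.angle(z)), abs(z)/max(w.sum(),1e-9), o.max()-np.median(o)
E
python3 - <<'E'
from h import *
p=camera('top')
hsv=cv2.cvtColor(p['color'],cv2.COLOR_RGB2HSV)
C=np.array([.515,-.008])
g=cv2.cvtColor(p['color'],cv2.COLOR_RGB2GRAY).astype(np.float32)
pts=[]
for a in np.arange(0,360,2):
    rs=np.arange(.155,.195,.0005); d=np.array([np.cos(np.radians(a)),np.sin(np.radians(a))])
    v=[]
    for r in rs:
        q=w2px(p,[*(C+r*d),.014]); v.append(cv2.getRectSubPix(g,(1,1),(float(q[1]),float(q[0])))[0,0])
    v=np.array(v); i=np.argmax(np.convolve(v,[1]*4+[-1]*4,'same')[8:-8])+8
    # from far side shows the top edge or bottom edge; ok
    pts.append(C+rs[i]*d)
pts=np.array(pts)
f=least_squares(lambda x:np.hypot(pts[:,0]-x[0],pts[:,1]-x[1])-x[2],[*C,.172],loss='soft_l1',f_scale=.002); print('disc',f.x)
C=f.x[:2]
ys=hsv[...,0];m=((hsv[...,0]>20)&(hsv[...,0]<32)&(hsv[...,1]>150)&(hsv[...,2]>120)).astype(np.uint8)
n,l,st,ce=cv2.connectedComponentsWithStats(m)
for i in range(1,n):
    if st[i,4]>5:
        w=px2w(p,ce[i][::-1],.028)[:2]; print(st[i],w,np.hypot(*(w-C)),np.degrees(np.arctan2(*(w-C)[::-1])))
for k,z in dict(ring_top=.072,push_stub=.044,pointer_tip=.02,rider_mark=.02).items():
    for o in place_of(p,k)[:1]:
        w=px2w(p,o['at'],z)[:2]; print(k,o['p'],w,np.hypot(*(w-C)),np.degrees(np.arctan2(*(w-C)[::-1])))
print('spindle',px2w(p,[222.9,286],.08)); print(rib(p,C))
E
```

```text
disc [ 0.51603213 -0.00649064  0.1710489 ]
[302 162   6   9  36] [ 0.67451441 -0.06326761] 0.16834564534358756 -19.710285604145476
[197 223  14  17 176] [0.50103033 0.20617004] 0.21318916580227906 94.035153282027
ring_top 0.6 [ 0.5137581  -0.00393234] 0.003422889310097677 131.633345158448
push_stub 0.7 [ 0.56369971 -0.12125595] 0.1242709697014213 -67.4445277051655
pointer_tip 0.59 [ 0.55973159 -0.15326169] 0.15313844562259146 -73.41968229780021
rider_mark 0.5 [ 0.66046398 -0.06604061] 0.15622661984628305 -22.40659809945511
spindle [ 0.51516861 -0.0069238   0.08      ]
(np.float64(167.4539917013263), np.float64(0.9978709142436369), np.float32(102.70189))
```

move_arm(
  travel=[
    [0,0,0],
    [0,0,0],
    [0,0,0],
    [0,0,0],
  ],
  roll=[10,12.9,12.9,12.9],
  grip=[0,0,0,0],
  newtons=30,
)

```text
time: 2.15
tool_pos: [0.1406, -0.609, 0.2073]
eef_rot: [-0.0, 0.708, -0.706, 0.0]
force: [0.4, 0.5, 0.1]
gripper_width: 0.144
```

move_arm(
  travel=[
    [-0.06,-0.045,0],
    [-0.11,-0.08,0],
    [-0.16,-0.12,0],
    [-0.21,-0.155,0],
    [-0.26,-0.19,0],
    [-0.31,-0.23,0],
    [-0.36,-0.265,0],
    [-0.41,-0.3,0],
  ],
  roll=[0,0,0,0,0,0,0,0],
  grip=[0,0,0,0,0,0,0,0],
)

```text
time: 3.15
tool_pos: [0.4363, -0.2037, 0.2077]
eef_rot: [-0.0, 0.708, -0.706, 0.001]
force: [0.3, -0.0, -0.3]
gripper_width: 0.002
```

move_arm(
  travel=[
    [-0.05,-0.04,0],
    [-0.1,-0.075,0],
    [-0.1,-0.075,0],
    [-0.1,-0.075,0.05],
    [-0.1,-0.075,0.09],
    [-0.1,-0.075,0.09],
  ],
  roll=[0,0,0,0,0,0],
  grip=[0,0,0,0,0,0],
)

```text
time: 3.9
tool_pos: [0.5075, -0.1057, 0.1152]
eef_rot: [0.002, 0.708, -0.707, -0.002]
force: [-0.1, -0.2, 0.5]
gripper_width: 0.001
```

move_arm(
  travel=[
    [0,0,0.03],
    [0,0,0.055],
    [0,0,0.055],
    [0,0,0.055],
  ],
  roll=[0,0,0,0],
  grip=[0,0,0,0],
)

```text
time: 4.4
tool_pos: [0.5112, -0.1055, 0.0642]
eef_rot: [-0.001, 0.708, -0.707, 0.001]
force: [0.3, -0.3, 0.1]
gripper_width: 0.005
```

Run:
```python
from h import *
print(sense()['tool_pos'],sense()['force'])
p=camera('scene'); save(p,'s1.png')
a=p['color'][140:280,160:360]
cv2.imwrite('pics/s1z.png',cv2.cvtColor(cv2.resize(a,None,fx=4,fy=4,interpolation=2),cv2.COLOR_RGB2BGR))
```

```text
[ 0.5112316  -0.10553571  0.06415768] [ 0.26149401 -0.2605873   0.07620117]
```

View pics/s1z.png

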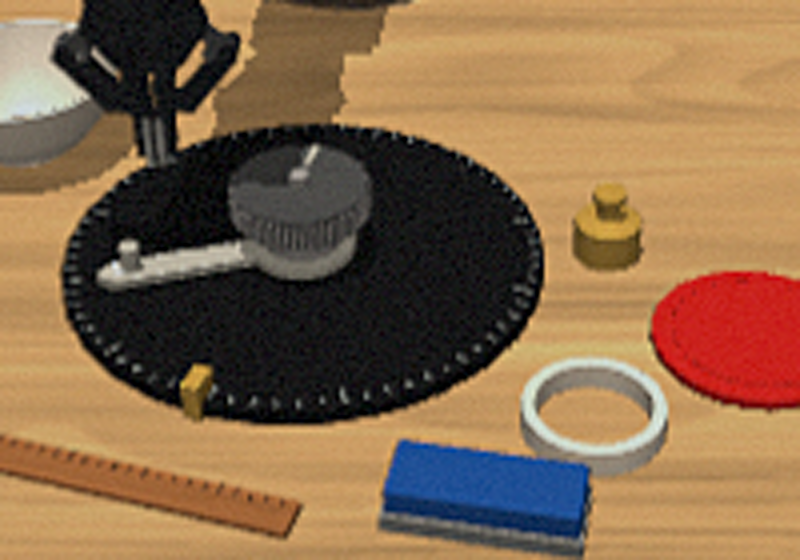

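move_arm(
  travel=[
    [-0.02,0,0],
    [-0.02,0,0],
    [-0.028,0,0],
    [-0.028,0,0],
    [-0.028,0,0],
  ],
  roll=[0,0,0,0,0],
  grip=[0,0,0,0,0],
)

```text
time: 5.08
tool_pos: [0.51, -0.0775, 0.0624]
eef_rot: [0.0, 0.708, -0.707, 0.0]
force: [-0.1, 0.0, 0.9]
gripper_width: 0.003
```

move_arm(
  travel=[
    [0,0,0],
    [-0.005,0,0],
    [-0.005,0,0],
    [-0.005,0,0],
  ],
  roll=[0,0,0,0],
  grip=[0,0,0,0],
)

```text
time: 5.58
tool_pos: [0.51, -0.072, 0.0623]
eef_rot: [0.0, 0.708, -0.706, 0.0]
force: [1.0, 0.1, 1.0]
gripper_width: 0.0
```

move_arm(
  travel=[
    [-0.002,-0.003,0],
    [-0.002,-0.006,0],
    [-0.003,-0.006,0],
    [-0.003,-0.006,0],
  ],
  roll=[0,0,0,0],
  grip=[0,0,0,0],
)

```text
time: 6.08
tool_pos: [0.516, -0.069, 0.0623]
eef_rot: [0.0, 0.708, -0.707, -0.0]
force: [0.4, -0.3, -0.3]
gripper_width: 0.0
```

move_arm(
  travel=[
    [-0.001,0,0],
    [-0.002,0,0],
    [-0.002,0,0],
  ],
  roll=[0,0,0],
  grip=[0,0,0],
)

```text
time: 6.45
tool_pos: [0.5159, -0.067, 0.0623]
eef_rot: [0.0, 0.708, -0.706, -0.0]
force: [-0.2, -0.3, -0.5]
gripper_width: 0.002
```

move_arm(
  travel=[
    [-0.001,0,0],
    [-0.002,0,0],
    [-0.002,0,0],
  ],
  roll=[0,0,0],
  grip=[0,0,0],
)

```text
time: 6.82
tool_pos: [0.516, -0.065, 0.0623]
eef_rot: [-0.0, 0.708, -0.706, 0.0]
force: [0.5, -0.7, 0.7]
gripper_width: -0.001
```

move_arm(
  travel=[
    [-0.001,0,0],
    [-0.002,0,0],
    [-0.002,0,0],
  ],
  roll=[0,0,0],
  grip=[0,0,0],
)

```text
time: 7.2
tool_pos: [0.516, -0.063, 0.0623]
eef_rot: [0.0, 0.708, -0.706, -0.0]
force: [1.0, 0.2, 0.5]
gripper_width: 0.004
```

move_arm(
  travel=[
    [-0.001,0,0],
    [-0.001,0,0],
  ],
  roll=[0,0],
  grip=[0,0],
)

```text
time: 7.45
tool_pos: [0.516, -0.062, 0.0623]
eef_rot: [-0.0, 0.708, -0.707, 0.0]
force: [-0.3, 0.7, 0.5]
gripper_width: 0.003
```

move_arm(
  travel=[
    [-0.001,0,0],
    [-0.001,0,0],
  ],
  roll=[0,0],
  grip=[0,0],
)

```text
time: 7.7
tool_pos: [0.516, -0.061, 0.0623]
eef_rot: [-0.0, 0.708, -0.707, 0.0]
force: [0.3, -0.8, 0.5]
gripper_width: 0.005
```

move_arm(
  travel=[
    [-0.001,0,0],
    [-0.001,0,0],
  ],
  roll=[0,0],
  grip=[0,0],
)

```text
time: 7.95
tool_pos: [0.516, -0.06, 0.0623]
eef_rot: [0.0, 0.708, -0.706, -0.0]
force: [0.0, 0.2, -0.8]
gripper_width: -0.004
```

Run:
```python
from h import *
ims=[]
for n,(r,c) in dict(top=(180,250),scene=(150,190)).items():
    p=camera(n); ims.append(cv2.resize(p['color'][r:r+75,c:c+75],(400,400),interpolation=2))
cv2.imwrite('pics/c2.png',cv2.cvtColor(np.hstack(ims),cv2.COLOR_RGB2BGR))
```

```text
(no output)
```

View pics/c2.png

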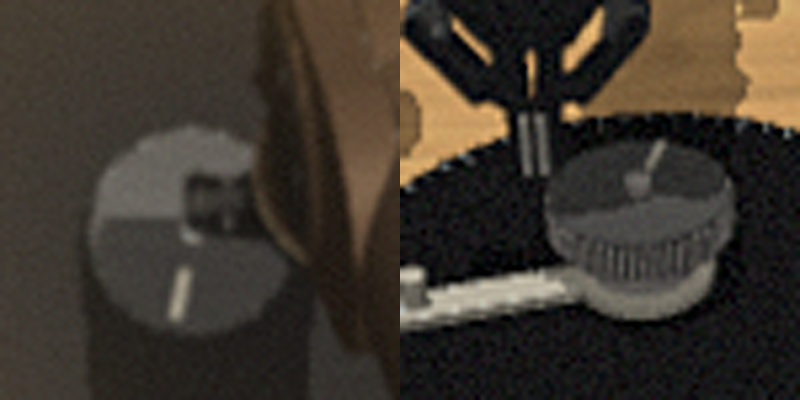

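move_arm(
  travel=[
    [-0.001,0,0],
    [-0.001,0,0],
  ],
  roll=[0,0],
  grip=[0,0],
)

```text
time: 8.3
tool_pos: [0.516, -0.059, 0.0623]
eef_rot: [-0.0, 0.708, -0.707, -0.0]
force: [0.0, -0.4, 0.1]
gripper_width: -0.004
```

move_arm(
  travel=[
    [-0.001,0,0],
    [-0.001,0,0],
  ],
  roll=[0,0],
  grip=[0,0],
)

```text
time: 8.55
tool_pos: [0.516, -0.058, 0.0623]
eef_rot: [-0.0, 0.708, -0.706, 0.0]
force: [0.2, -0.3, 0.1]
gripper_width: -0.001
```

move_arm(
  travel=[
    [-0.001,0,0],
    [-0.001,0,0],
  ],
  roll=[0,0],
  grip=[0,0],
)

```text
time: 8.8
tool_pos: [0.516, -0.057, 0.0623]
eef_rot: [0.0, 0.708, -0.706, 0.0]
force: [0.1, -0.9, 0.1]
gripper_width: -0.002
```

move_arm(
  travel=[
    [-0.001,0,0],
    [-0.001,0,0],
  ],
  roll=[0,0],
  grip=[0,0],
)

```text
time: 9.05
tool_pos: [0.516, -0.056, 0.0623]
eef_rot: [-0.0, 0.708, -0.707, 0.0]
force: [-0.1, -0.9, 0.4]
gripper_width: -0.003
```

Run:
```python
from h import *
print(sense()['tool_pos'],sense()['force'])
p=camera('scene');cv2.imwrite('pics/c3.png',cv2.cvtColor(cv2.resize(p['color'][150:225,180:280],(800,600),interpolation=2),cv2.COLOR_RGB2BGR))
for w in ([.516,-.0067,.08],[.516,-.0067-.048,.072],[.516,.0413,.072],[.516,-.056,.0543],[.516,-.056,.0623]): print(8*(w2px(p,w)-[150,180]))
```

```text
[ 0.51597184 -0.05601561  0.06231489] [-0.14745809 -0.85388502  0.38118115]
[272.20205263 436.53298134]
[291.61228906 299.38883961]
[291.27881414 576.20318086]
[333.59521784 299.30041154]
[314.71338057 297.65780255]
```

View pics/c3.png

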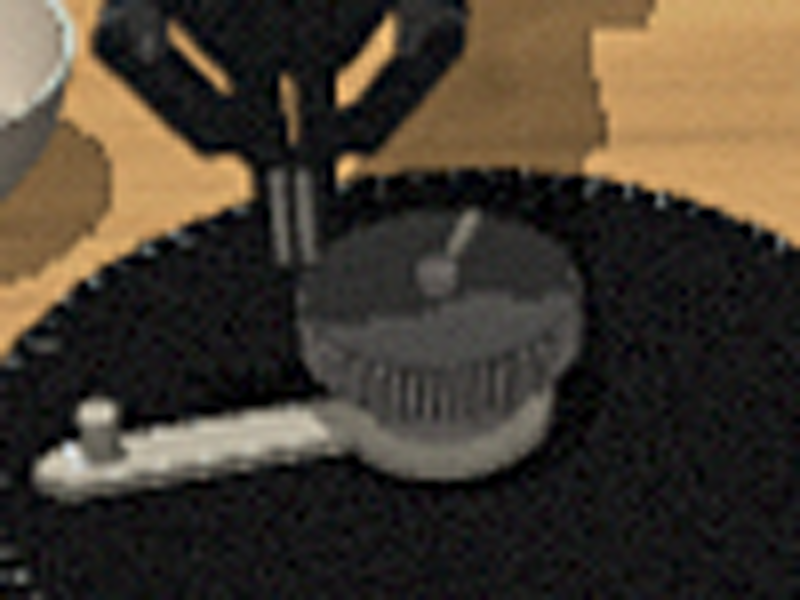

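Run:
```python
from h import *
ims=[]
p=camera('scene');a=np.clip(p['color'][150:210,190:240].astype(float)*5,0,255).astype(np.uint8)
cv2.imwrite('pics/c4.png',cv2.cvtColor(cv2.resize(a,(500,600),interpolation=2),cv2.COLOR_RGB2BGR))
for w in ([.516,-.056,.0543],[.516,-.056,.0623]): print(10*(w2px(p,w)-[150,190]))
```

```text
[416.9940223  274.12551443]
[393.39172572 272.07225319]
```

View pics/c4.png

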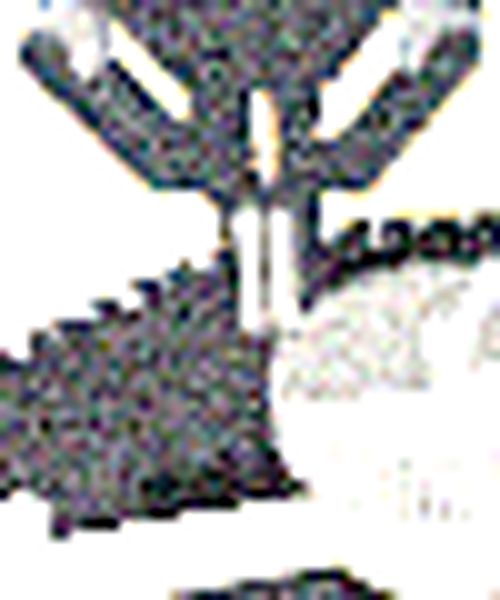

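Run:
```python
from h import *
p=camera('scene')
print(sense()['q'])
for rc in ([150+33,190+26.8],[181,199.5]):
  for z in (.052,.06,.07,.08,.085): print(rc,z,px2w(p,rc,z))
print(w2px(p,[.511,-.1055,.056]))
p=camera('top'); save(p,'t5.png')
a=np.clip(p['color'][170:270,240:340].astype(float)*2.5,0,255).astype(np.uint8)
cv2.imwrite('pics/t5z.png',cv2.cvtColor(cv2.resize(a,(600,600),interpolation=2),cv2.COLOR_RGB2BGR))
print(6*(w2px(p,[.516,-.056,.0543])-[170,240]))
```

```text
[ 0.17958616  0.45374743 -0.23072168  1.97678822  0.15147006  0.72724303
 -1.71129739]
[183, 216.8] 0.052 [ 0.46845218 -0.06276886  0.052     ]
[183, 216.8] 0.06 [ 0.48053703 -0.06094742  0.06      ]
[183, 216.8] 0.07 [ 0.49564309 -0.05867061  0.07      ]
[183, 216.8] 0.08 [ 0.51074915 -0.05639381  0.08      ]
[183, 216.8] 0.085 [ 0.51830218 -0.0552554   0.085     ]
[181, 199.5] 0.052 [ 0.4577352  -0.11455713  0.052     ]
[181, 199.5] 0.06 [ 0.46995031 -0.11210621  0.06      ]
[181, 199.5] 0.07 [ 0.4852192  -0.10904256  0.07      ]
[181, 199.5] 0.08 [ 0.50048809 -0.10597891  0.08      ]
[181, 199.5] 0.085 [ 0.50812254 -0.10444709  0.085     ]
[190.20337481 199.97995732]
[320.17321837 385.51532335]
```

View pics/t5z.png

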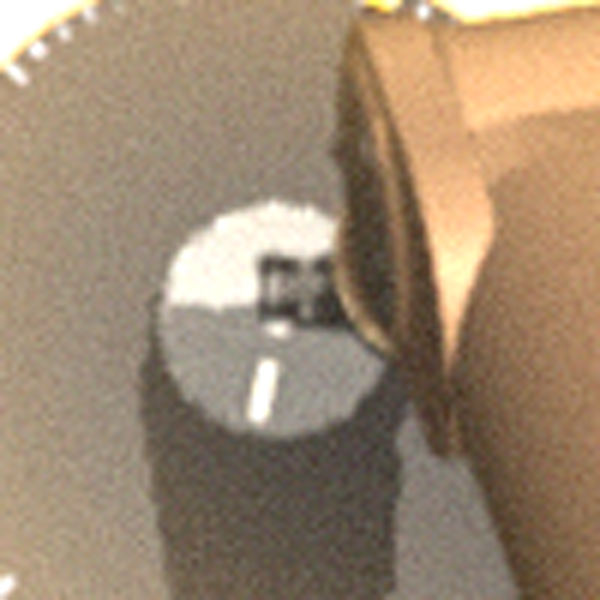

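move_arm(
  travel=[
    [0.024,0,0],
    [0.024,0,0],
    [0.024,0,0.02],
    [0.024,0,0.02],
    [0.024,0,0.02],
  ],
  roll=[0,0,0,0,0],
  grip=[0,0,0,0,0],
)

```text
time: 9.88
tool_pos: [0.5161, -0.0796, 0.0427]
eef_rot: [-0.0, 0.708, -0.706, -0.0]
force: [-0.5, -0.0, 0.6]
gripper_width: -0.001
```

Run:
```python
from h import *
ims=[]
p=camera('scene');a=np.clip(p['color'][150:225,180:280].astype(float)*2.5,0,255).astype(np.uint8)
cv2.imwrite('pics/c6.png',cv2.cvtColor(cv2.resize(a,(800,600),interpolation=2),cv2.COLOR_RGB2BGR))
t=sense()['tool_pos']; print(t)
for dz in (0,.01,.02,.03): print(dz,8*(w2px(p,[t[0],t[1],t[2]-.008+dz])-[150,180]))
```

```text
[ 0.51637956 -0.07970026  0.04285094]
0 [379.53873632 236.22943372]
0.01 [356.37342724 233.88172671]
0.02 [332.97860165 231.51210364]
0.03 [309.35106948 229.1202815 ]
```

View pics/c6.png

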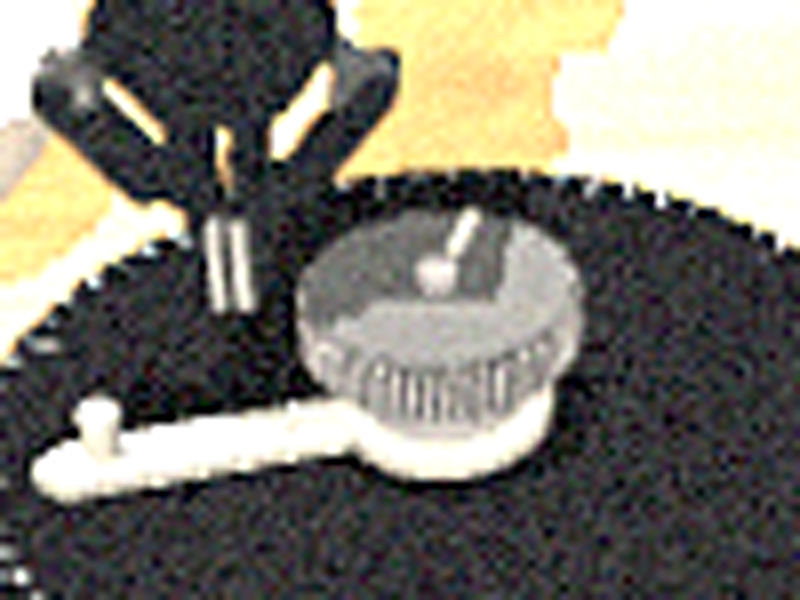

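move_arm(
  travel=[
    [0,0,0.006],
    [-0.01,0,0.006],
    [-0.012,0,0.006],
    [-0.014,0,0.006],
    [-0.014,0,0.006],
  ],
  roll=[0,0,0,0,0],
  grip=[0,0,0,0,0],
)

```text
time: 10.55
tool_pos: [0.5157, -0.0695, 0.0363]
eef_rot: [-0.002, -0.707, 0.707, -0.001]
force: [0.6, -13.6, -0.5]
gripper_width: -0.0
```

move_arm(
  travel=[
    [-0.002,0,0],
    [-0.002,0,0],
  ],
  roll=[0,0],
  grip=[0,0],
)

```text
time: 10.8
tool_pos: [0.5157, -0.069, 0.0363]
eef_rot: [-0.002, -0.706, 0.708, -0.002]
force: [0.9, -17.0, -2.2]
gripper_width: -0.001
```

move_arm(
  travel=[
    [-0.001,0,0],
    [-0.001,0,0],
  ],
  roll=[0,0],
  grip=[0,0],
)

```text
time: 11.05
tool_pos: [0.5156, -0.0687, 0.0363]
eef_rot: [-0.002, -0.706, 0.708, -0.002]
force: [0.9, -20.1, -1.5]
gripper_width: -0.003
```

move_arm(
  travel=[
    [0.004,0,0],
    [0.004,0,0],
    [0.004,0,0],
  ],
  roll=[0,0,0],
  grip=[0,0,0],
)

```text
time: 11.42
tool_pos: [0.5157, -0.0697, 0.0363]
eef_rot: [-0.001, -0.707, 0.707, -0.001]
force: [0.4, -10.3, -1.6]
gripper_width: 0.001
```

```bash
cat > path.py <<'E'
import numpy as np,sys
# rows in tool travel (x=-dY,y=-dX)
def quarter(which,p,a=.0145,b=.011,R=.048,n=6):
    r=R-p; S=[]
    # A: from mid -y flat to mid +x flat ; B: +x->+y ; C: +y->-x ; D:-x->-y
    t=np.radians(np.linspace(0,90,n+1))
    base={'A':-90,'B':0,'C':90,'D':180}[which]; b0=np.radians(base)
    cs={'A':(b,-a),'B':(b,a),'C':(-b,a),'D':(-b,-a)}[which]
    st=np.array({'A':(0,-a-r),'B':(b+r,0),'C':(0,a+r),'D':(-b-r,0)}[which])
    en=np.array({'A':(b+r,0),'B':(0,a+r),'C':(-b-r,0),'D':(0,-a-r)}[which])
    P=[np.array(cs)+r*np.array([np.cos(b0+u),np.sin(b0+u)]) for u in t]+[en]
    return [[round(float(-(q-st)[1]),4)+0.0,round(float(-(q-st)[0]),4)+0.0,0] for q in P]
if __name__=='__main__':
    for w in 'ABCD': print(w,quarter(w,float(sys.argv[1])))
E
python3 path.py .003; python3 -c "
from h import *
print(sense()['force'],sense()['tool_pos'])"
```

```text
A [[0.0, -0.011, 0], [-0.0015, -0.0226, 0], [-0.006, -0.0335, 0], [-0.0132, -0.0428, 0], [-0.0225, -0.05, 0], [-0.0334, -0.0545, 0], [-0.045, -0.056, 0], [-0.0595, -0.056, 0]]
B [[-0.0145, 0.0, 0], [-0.0261, 0.0015, 0], [-0.037, 0.006, 0], [-0.0463, 0.0132, 0], [-0.0535, 0.0225, 0], [-0.058, 0.0334, 0], [-0.0595, 0.045, 0], [-0.0595, 0.056, 0]]
C [[0.0, 0.011, 0], [0.0015, 0.0226, 0], [0.006, 0.0335, 0], [0.0132, 0.0428, 0], [0.0225, 0.05, 0], [0.0334, 0.0545, 0], [0.045, 0.056, 0], [0.0595, 0.056, 0]]
D [[0.0145, 0.0, 0], [0.0261, -0.0015, 0], [0.037, -0.006, 0], [0.0463, -0.0132, 0], [0.0535, -0.0225, 0], [0.058, -0.0334, 0], [0.0595, -0.045, 0], [0.0595, -0.056, 0]]
[  0.3584102  -10.28867535  -1.57021307] [ 0.51567837 -0.06967909  0.03628774]
```

move_arm(
  travel=[
    [0.0005,-0.011,0],
    [-0.001,-0.0226,0],
    [-0.006,-0.0335,0],
    [-0.0132,-0.0428,0],
    [-0.0225,-0.05,0],
    [-0.0334,-0.0545,0],
    [-0.045,-0.056,0],
    [-0.0595,-0.056,0],
  ],
  roll=[0,0,0,0,0,0,0,0],
  grip=[0,0,0,0,0,0,0,0],
)

```text
time: 12.42
tool_pos: [0.5737, -0.0069, 0.0367]
eef_rot: [-0.001, 0.708, -0.707, 0.001]
force: [6.2, -0.2, -3.2]
gripper_width: 0.004
```

```bash
cat > look.py <<'E'
from h import *
import sys
s=sense(); print(np.round(s['force'],1),np.round(s['tool_pos'],4),s['time'])
C=[.516,-.0067]
for n in ('top','scene'):
    p=camera(n); print(n,rib(p,C))
    a=p['color'][180:265,240:345] if n=='top' else p['color'][150:235,180:285]
    cv2.imwrite('pics/%s_%s.png'%(sys.argv[1],n),cv2.cvtColor(cv2.resize(a,None,fx=4,fy=4,interpolation=2),cv2.COLOR_RGB2BGR))
a=[cv2.imread('pics/%s_%s.png'%(sys.argv[1],n)) for n in('top','scene')]
cv2.imwrite('pics/%s.png'%sys.argv[1],cv2.resize(np.hstack(a),(800,324)))
E
python3 look.py l1
```

```text
[ 6.2 -0.2 -3.2] [ 0.5737 -0.0069  0.0367] 12.425
top (np.float64(-136.7363612200794), np.float64(0.9977795442246118), np.float32(94.69169))
scene (np.float64(-16.212229606733818), np.float64(0.8412986518170892), np.float32(56.42804))
```

View pics/l1.png

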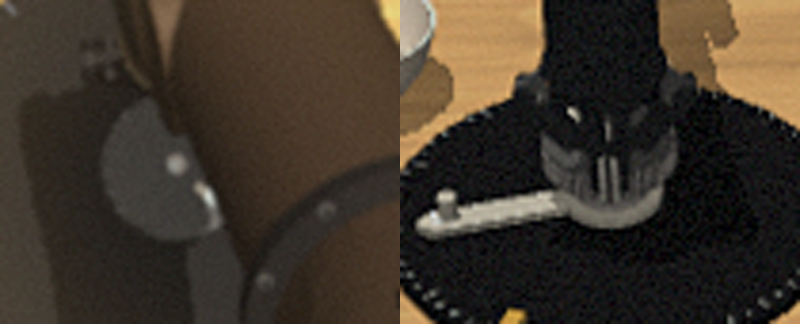

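move_arm(
  travel=[
    [-0.0145,0,0],
    [-0.0261,0.0015,0],
    [-0.037,0.006,0],
    [-0.0463,0.0132,0],
  ],
  roll=[0,0,0,0],
  grip=[0,0,0,0],
)

```text
time: 13.02
tool_pos: [0.5578, 0.0397, 0.0362]
eef_rot: [0.0, 0.708, -0.706, -0.0]
force: [0.2, -0.5, -0.7]
gripper_width: -0.006
```

```bash
python3 look.py l2
```

```text
[ 0.2 -0.5 -0.7] [0.5578 0.0397 0.0362] 13.025
top (np.float64(0.0), np.float64(0.0), np.float32(6.162071))
scene (np.float64(-126.94758264022911), np.float64(0.9687205035006142), np.float32(98.458336))
```

View pics/l2.png

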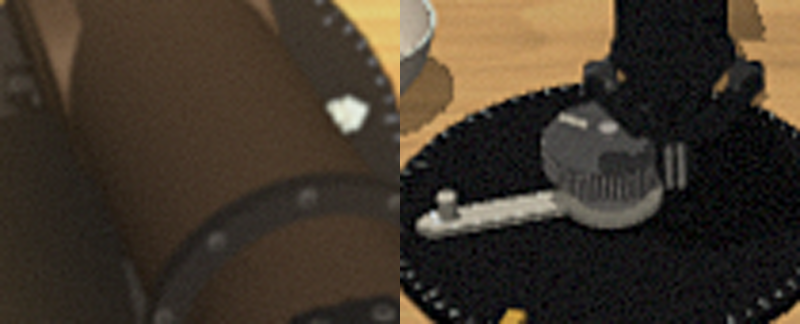

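move_arm(
  travel=[
    [0.0022,0.002,0],
    [0.0022,0.002,0],
  ],
  roll=[0,0],
  grip=[0,0],
)

```text
time: 13.38
tool_pos: [0.5569, 0.0359, 0.0364]
eef_rot: [-0.0, 0.707, -0.707, 0.0]
force: [0.6, 1.7, 0.6]
gripper_width: 0.001
```

move_arm(
  travel=[
    [0.0015,0.0013,0],
    [0.0015,0.0013,0],
  ],
  roll=[0,0],
  grip=[0,0],
)

```text
time: 13.62
tool_pos: [0.5562, 0.0355, 0.0366]
eef_rot: [-0.001, 0.708, -0.707, 0.0]
force: [2.5, 3.3, -1.1]
gripper_width: -0.003
```

move_arm(
  travel=[
    [0.0015,0.0013,0],
    [0.0015,0.0013,0],
  ],
  roll=[0,0],
  grip=[0,0],
)

```text
time: 13.88
tool_pos: [0.5559, 0.0351, 0.0368]
eef_rot: [-0.002, 0.708, -0.706, 0.001]
force: [6.7, 4.6, -2.2]
gripper_width: -0.002
```

```bash
cat > orb.py <<'E'
import numpy as np,sys
def pt(f,extra=0): 
    r=.0555+.0045*abs(np.sin(f))**6-extra; return r*np.array([np.cos(f),np.sin(f)])
f0=float(sys.argv[1]); step=float(sys.argv[2]); n=int(sys.argv[3]); calls=int(sys.argv[4])
for c in range(calls):
    s=pt(np.radians(f0)); rows=[]
    for i in range(1,n+1):
        d=pt(np.radians(f0+step*i))-s; rows.append([round(float(-d[1]),4),round(float(-d[0]),4),0])
    f0+=step*n; print(f0,rows)
E
python3 orb.py 48 12 8 5
```

```text
144.0 [[-0.0079, 0.0089, 0], [-0.0141, 0.0195, 0], [-0.0177, 0.0314, 0], [-0.0177, 0.0439, 0], [-0.0141, 0.0558, 0], [-0.0079, 0.0663, 0], [-0.0, 0.0753, 0], [0.0091, 0.0827, 0]]
240.0 [[0.0101, 0.0057, 0], [0.0212, 0.0092, 0], [0.0327, 0.0104, 0], [0.0443, 0.0092, 0], [0.0553, 0.0057, 0], [0.0655, 0.0, 0], [0.0745, -0.0074, 0], [0.0824, -0.0164, 0]]
336.0 [[0.0062, -0.0105, 0], [0.0098, -0.0224, 0], [0.0098, -0.035, 0], [0.0062, -0.0469, 0], [0.0, -0.0574, 0], [-0.0079, -0.0663, 0], [-0.017, -0.0737, 0], [-0.0271, -0.0794, 0]]
432.0 [[-0.011, -0.0036, 0], [-0.0226, -0.0048, 0], [-0.0341, -0.0036, 0], [-0.0452, 0.0, 0], [-0.0553, 0.0057, 0], [-0.0644, 0.0131, 0], [-0.0723, 0.022, 0], [-0.0785, 0.0325, 0]]
528.0 [[-0.0036, 0.0119, 0], [-0.0036, 0.0244, 0], [-0.0, 0.0364, 0], [0.0062, 0.0469, 0], [0.0141, 0.0558, 0], [0.0232, 0.0632, 0], [0.0334, 0.0689, 0], [0.0444, 0.0725, 0]]
```

move_arm(
  travel=[
    [-0.0079,0.0089,0],
    [-0.0141,0.0195,0],
    [-0.0177,0.0314,0],
    [-0.0177,0.0439,0],
    [-0.0141,0.0558,0],
    [-0.0079,0.0663,0],
    [0,0.0753,0],
    [0.0091,0.0827,0],
  ],
  roll=[0,0,0,0,0,0,0,0],
  grip=[0,0,0,0,0,0,0,0],
)

```text
time: 14.88
tool_pos: [0.4659, 0.0254, 0.0355]
eef_rot: [0.003, 0.708, -0.706, -0.003]
force: [-11.4, 8.0, 4.5]
gripper_width: -0.0
```

```bash
python3 look.py l3
```

```text
[-11.4   8.    4.5] [0.4659 0.0254 0.0355] 14.875
top (np.float64(0.0), np.float64(0.0), np.float32(17.308495))
scene (np.float64(2.256802962259404), np.float64(0.998569300549853), np.float32(94.12777))
```

View pics/l3.png

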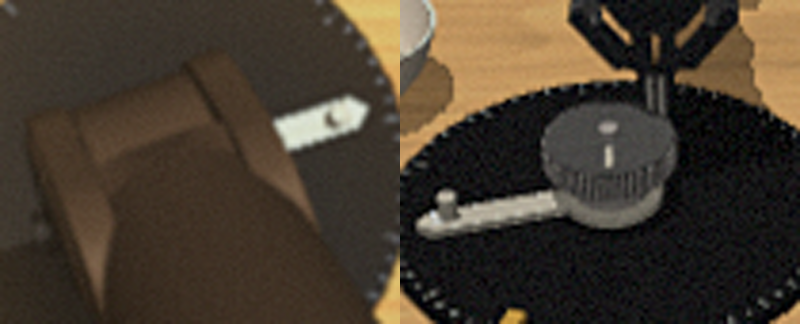

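move_arm(
  travel=[
    [0.0101,0.0069,0],
    [0.0212,0.0107,0],
    [0.0327,0.0119,0],
    [0.0445,0.0107,0],
    [0.0557,0.0071,0],
    [0.066,0.0012,0],
    [0.0753,-0.0064,0],
    [0.0834,-0.0156,0],
  ],
  roll=[0,0,0,0,0,0,0,0],
  grip=[0,0,0,0,0,0,0,0],
)

```text
time: 15.98
tool_pos: [0.4837, -0.0622, 0.0354]
eef_rot: [-0.003, -0.707, 0.707, 0.001]
force: [-3.9, -3.5, -1.4]
gripper_width: 0.004
```

```bash
python3 look.py l4
```

```text
[-3.9 -3.5 -1.4] [ 0.4837 -0.0622  0.0354] 15.975
top (np.float64(127.62180350287824), np.float64(0.9982416659285999), np.float32(74.50923))
scene (np.float64(142.83314480721603), np.float64(0.9973912170996464), np.float32(51.472366))
```

View pics/l4.png

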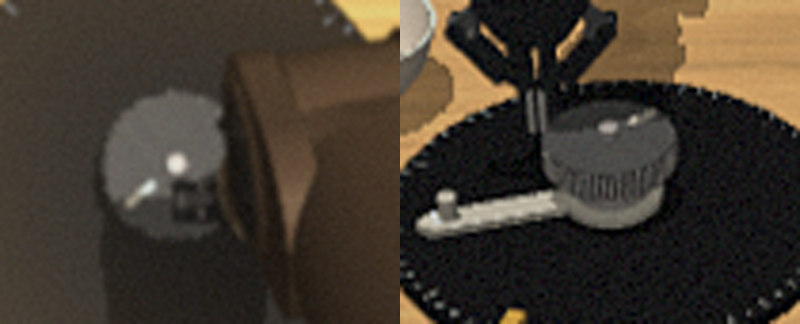

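move_arm(
  travel=[
    [0.0062,-0.0107,0],
    [0.0098,-0.0226,0],
    [0.0098,-0.0352,0],
    [0.0062,-0.0471,0],
    [-0.0002,-0.0576,0],
    [-0.0082,-0.0665,0],
    [-0.0173,-0.0738,0],
    [-0.0275,-0.0794,0],
  ],
  roll=[0,0,0,0,0,0,0,0],
  grip=[0,0,0,0,0,0,0,0],
)

```text
time: 17.08
tool_pos: [0.5705, -0.0316, 0.0372]
eef_rot: [-0.002, 0.707, -0.707, 0.002]
force: [5.0, -3.2, -1.4]
gripper_width: -0.007
```

```bash
python3 look.py l5
```

```text
[ 5.  -3.2 -1.4] [ 0.5705 -0.0316  0.0372] 17.075
top (np.float64(-112.27618908203405), np.float64(0.9978713082732832), np.float32(84.26909))
scene (np.float64(0.0), np.float64(0.0), np.float32(9.720806))
```

View pics/l5.png

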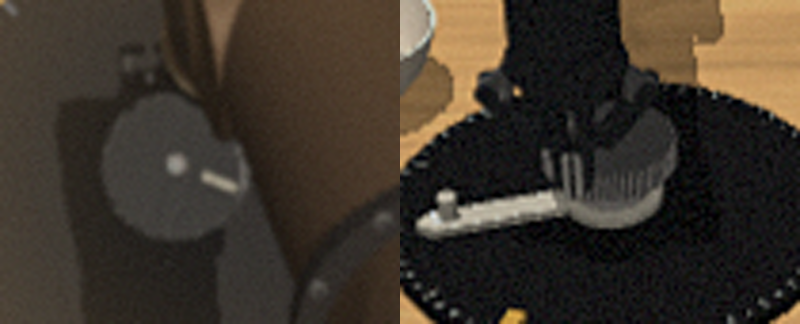

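move_arm(
  travel=[
    [-0.011,-0.0036,0],
    [-0.0226,-0.0048,0],
    [-0.0341,-0.0036,0],
    [-0.0452,0,0],
    [-0.0553,0.0057,0],
    [-0.0644,0.0131,0],
    [-0.0723,0.022,0],
    [-0.0785,0.0325,0],
  ],
  roll=[0,0,0,0,0,0,0,0],
  grip=[0,0,0,0,0,0,0,0],
)

```text
time: 18.18
tool_pos: [0.5341, 0.0497, 0.0366]
eef_rot: [-0.001, 0.708, -0.706, -0.0]
force: [0.4, 2.3, -0.1]
gripper_width: -0.003
```

```bash
python3 look.py l6
```

```text
[ 0.4  2.3 -0.1] [0.5341 0.0497 0.0366] 18.175
top (np.float64(0.0), np.float64(0.0), np.float32(3.0262108))
scene (np.float64(14.17963782226122), np.float64(0.9985500322157855), np.float32(87.7897))
```

View pics/l6.png

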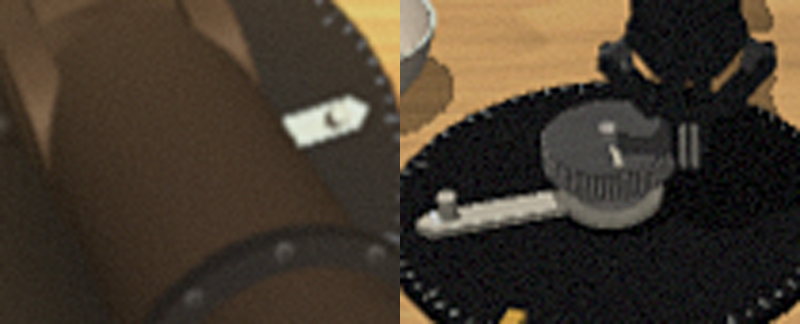

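move_arm(
  travel=[
    [-0.003,0.0119,0],
    [-0.003,0.0244,0],
    [0.0006,0.0364,0],
    [0.0068,0.0466,0],
    [0.0145,0.0555,0],
    [0.0234,0.063,0],
    [0.0334,0.0689,0],
    [0.0444,0.0725,0],
  ],
  roll=[0,0,0,0,0,0,0,0],
  grip=[0,0,0,0,0,0,0,0],
)

```text
time: 19.27
tool_pos: [0.4562, 0.0021, 0.0353]
eef_rot: [0.003, 0.708, -0.706, -0.003]
force: [-7.4, 2.3, 5.0]
gripper_width: -0.001
```

```bash
python3 look.py l7; python3 orb.py 528 12 4 1
```

```text
[-7.4  2.3  5. ] [0.4562 0.0021 0.0353] 19.275
top (np.float64(0.0), np.float64(0.0), np.float32(17.60775))
scene (np.float64(149.9582921218768), np.float64(0.9978724594925112), np.float32(76.10826))
576.0 [[0.0115, 0.0012, 0], [0.0231, 0.0, 0], [0.0341, -0.0036, 0], [0.0443, -0.0092, 0]]
```

View pics/l7.png

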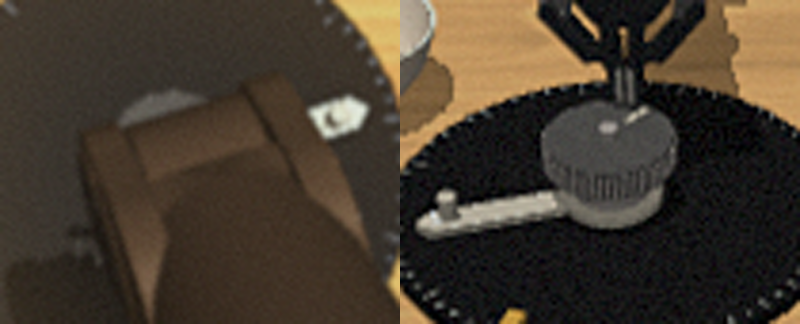

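move_arm(
  travel=[
    [0.0115,0.0012,0],
    [0.0155,0.0011,0],
    [0.0155,0.0011,0],
    [0.0155,0.02,0],
    [0.0155,0.02,0],
    [0.0155,0.02,-0.03],
    [0.0155,0.02,-0.08],
    [0.0155,0.02,-0.08],
  ],
  roll=[0,0,0,0,0,0,0,0],
  grip=[0,0,0,0,0,0,0,0],
)

```text
time: 20.38
tool_pos: [0.4445, -0.0132, 0.1195]
eef_rot: [-0.002, 0.707, -0.707, 0.002]
force: [-0.4, -0.2, 0.0]
gripper_width: -0.0
```

```bash
python3 look.py l8
python3 - <<'E'
from h import *
p=camera('scene')
# forward check: draw predicted rib for several angles vs. image
for a in (140,150,160,167): print(a,4*(w2px(p,[.516+.031*np.cos(np.radians(a)),-.0067+.031*np.sin(np.radians(a)),.075])-[150,180]))
E
```

```text
[-0.4 -0.2  0. ] [ 0.4445 -0.0132  0.1195] 20.375
top (np.float64(-12.494872589451639), np.float64(0.990437293795794), np.float32(27.475494))
scene (np.float64(164.82651595360701), np.float64(0.998400604121644), np.float32(86.25491))
140 [123.25557549 249.1780646 ]
150 [120.8541493  243.12990224]
160 [119.09546619 236.37605125]
167 [118.27272302 231.33315889]
```

View pics/l8.png

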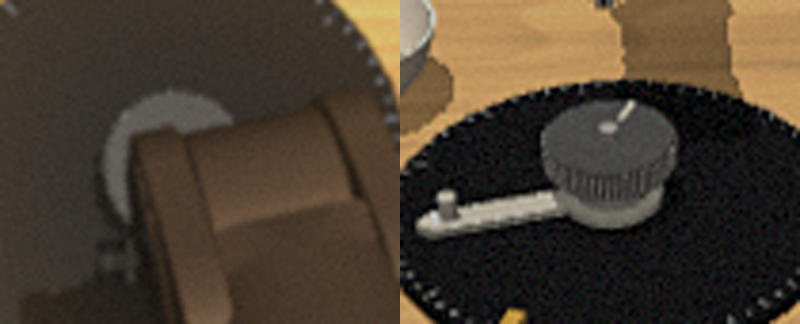

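Run:
```python
from h import *
p=camera('scene')
for C in ([.516,-.0067],[.512,-.0067],[.509,-.0067]):
  q=dict(p); q['color']=cv2.cvtColor(cv2.imread('pics/scene0.png'),cv2.COLOR_BGR2RGB); print(C,rib(q,C),rib(p,C))
```

```text
[0.516, -0.0067] (np.float64(172.3902101520519), np.float64(0.9988206785981929), np.float32(78.45441)) (np.float64(164.7992687560614), np.float64(0.9983435959190136), np.float32(84.96966))
[0.512, -0.0067] (np.float64(170.94392475994908), np.float64(0.9987293809368559), np.float32(92.02922)) (np.float64(162.68042714006089), np.float64(0.9981856197322319), np.float32(95.21537))
[0.509, -0.0067] (np.float64(169.83560465093026), np.float64(0.9985712563008246), np.float32(100.49166)) (np.float64(160.90384720670386), np.float64(0.9981871113508715), np.float32(99.21355))
```

move_arm(
  travel=[
    [0.04,-0.024,0],
    [0.08,-0.048,0],
    [0.122,-0.0715,0],
    [0.122,-0.0715,0],
    [0.122,-0.0715,0],
    [0.122,-0.0715,0.03],
    [0.122,-0.0715,0.06],
    [0.122,-0.0715,0.06],
  ],
  roll=[0,0,0,0,0,0,0,0],
  grip=[0,0,0,0,0,0,0,0],
)

```text
time: 21.58
tool_pos: [0.5107, -0.1331, 0.0544]
eef_rot: [0.001, 0.708, -0.706, -0.002]
force: [-0.2, 0.5, 0.3]
gripper_width: -0.008
```

```bash
python3 look.py l9
python3 - <<'E'
from h import *
C=np.array([.516,-.0067])
for n in ('scene','top'):
    p=camera(n)
    for k,z in dict(push_stub=.044,pointer_tip=.02,rider_mark=.02).items():
        for o in place_of(p,k)[:1]:
            w=px2w(p,o['at'],z)[:2]; print(n,k,round(o['p'],2),np.round(w,4),np.hypot(*(w-C)),np.degrees(np.arctan2(*(w-C)[::-1])))
print(sense()['time'])
E
```

```text
[-0.2  0.5  0.3] [ 0.5107 -0.1331  0.0544] 21.575
top (np.float64(158.2996821749469), np.float64(0.9978157368839846), np.float32(112.32537))
scene (np.float64(164.90108295942574), np.float64(0.9983391719535856), np.float32(88.63002))
scene push_stub 0.67 [ 0.5521 -0.1164] 0.1155274825394637 -71.78436738818775
scene pointer_tip 0.77 [ 0.5673 -0.1432] 0.1458529391783753 -69.42361434191977
scene rider_mark 0.66 [ 0.6637 -0.063 ] 0.1580725620707887 -20.870812607750874
top push_stub 0.7 [ 0.5598 -0.1185] 0.1200174645475175 -68.61497100873903
top pointer_tip 0.77 [ 0.5577 -0.1461] 0.1455293912100874 -73.36309469376734
top rider_mark 0.45 [ 0.6595 -0.0519] 0.15044006668130308 -17.470961674358097
22.075
```

View pics/l9.png

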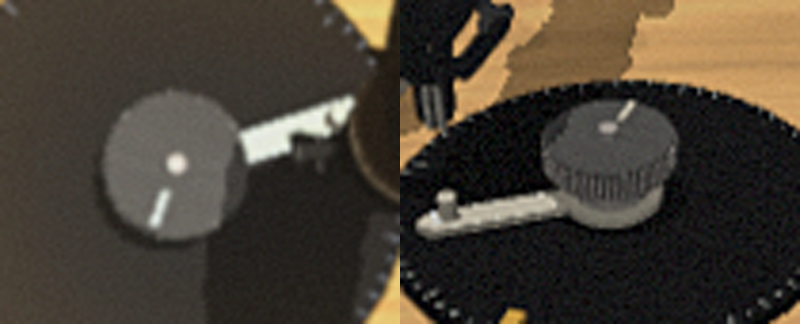

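move_arm(
  travel=[
    [0,0,0.02],
    [0,0,0.03],
    [0,0,0.034],
    [0,0,0.034],
  ],
  roll=[0,0,0,0],
  grip=[0,0,0,0],
)

```text
time: 22.58
tool_pos: [0.5131, -0.1349, 0.0223]
eef_rot: [0.0, 0.708, -0.707, -0.0]
force: [0.1, 0.3, 0.6]
gripper_width: 0.006
```

Run:
```python
from h import *
p=camera('scene');a=np.clip(p['color'][160:235,160:260].astype(float)*2.5,0,255).astype(np.uint8)
cv2.imwrite('pics/d1.png',cv2.cvtColor(cv2.resize(a,(800,600),interpolation=2),cv2.COLOR_RGB2BGR))
t=sense()['tool_pos']; print(t,sense()['force'])
for dz in (0,.01,.02,.03): print(dz,8*(w2px(p,[t[0]+.008,t[1],t[2]-.008+dz])-[160,160]))
```

```text
[ 0.51326207 -0.13491795  0.02252039] [ 0.21289898 -0.07249011 -0.77977599]
0 [354.07118254 244.83895561]
0.01 [331.35836496 241.76678374]
0.02 [308.42191064 238.6661824 ]
0.03 [285.2587265  235.53678733]
```

View pics/d1.png

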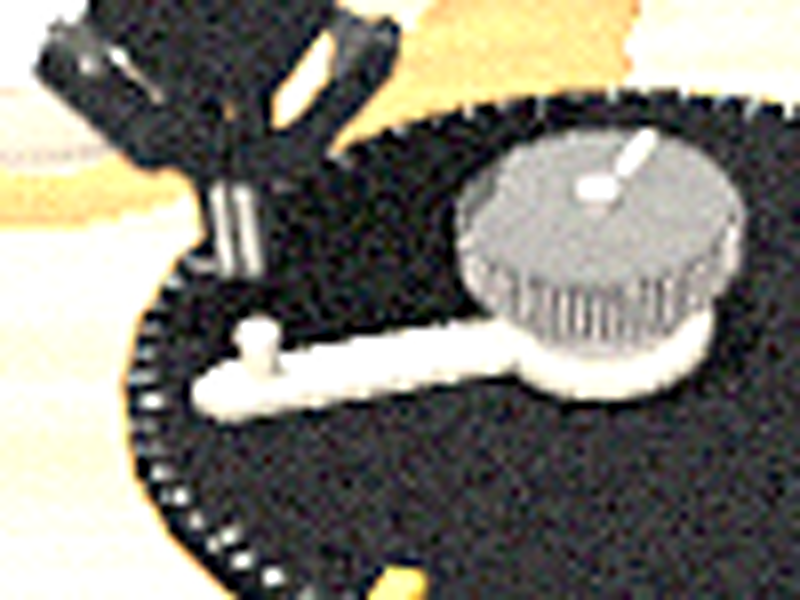

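move_arm(
  travel=[
    [0,0,0.007],
    [0,0,0.013],
    [0,0,0.013],
    [0,0,0.013],
  ],
  roll=[0,0,0,0],
  grip=[0,0,0,0],
)

```text
time: 23.12
tool_pos: [0.5131, -0.1349, 0.0093]
eef_rot: [0.0, 0.708, -0.707, -0.0]
force: [0.2, -0.1, 0.4]
gripper_width: 0.0
```

```bash
cat > push.py <<'E'
import numpy as np,sys
C=np.array([.516,-.0067]); s=np.array([float(sys.argv[1]),float(sys.argv[2])])
rows=[]
for a in sys.argv[3:]:
    a=np.radians(float(a)); d=C+.121*np.array([np.cos(a),np.sin(a)])-s
    rows.append([round(float(-d[1]),4),round(float(-d[0]),4),0])
print(rows)
E
python3 push.py .5133 -.135 -90 -88 -86 -84 -82 -80 -78 -76; python3 -c "
from h import *
print(sense()['force'],sense()['tool_pos'])"
```

```text
[[-0.0073, -0.0027, 0], [-0.0074, -0.0069, 0], [-0.0076, -0.0111, 0], [-0.008, -0.0153, 0], [-0.0085, -0.0195, 0], [-0.0091, -0.0237, 0], [-0.0099, -0.0279, 0], [-0.0109, -0.032, 0]]
[ 0.24040146 -0.06703052  0.42882764] [ 0.51310162 -0.1348819   0.00927639]
```

move_arm(
  travel=[
    [-0.0073,-0.0027,0],
    [-0.0074,-0.0069,0],
    [-0.0076,-0.0111,0],
    [-0.008,-0.0153,0],
    [-0.0085,-0.0195,0],
    [-0.0091,-0.0237,0],
    [-0.0099,-0.0279,0],
    [-0.0109,-0.032,0],
  ],
  roll=[0,0,0,0,0,0,0,0],
  grip=[0,0,0,0,0,0,0,0],
)

```text
time: 24.12
tool_pos: [0.5451, -0.1237, 0.0092]
eef_rot: [0.0, 0.708, -0.707, -0.0]
force: [-1.6, 1.0, 0.6]
gripper_width: 0.005
```

```bash
python3 look.py l10;  python3 push.py .545 -.124 -73.5 -71 -68.5 -66 -63.5 -61 -58.5 -56
```

```text
[-1.6  1.   0.6] [ 0.5451 -0.1237  0.0092] 24.125
top (np.float64(158.29140288059753), np.float64(0.9977775413316256), np.float32(114.37497))
scene (np.float64(164.84391553288717), np.float64(0.9982472269100854), np.float32(89.60977))
[[-0.0013, -0.0054, 0], [-0.0029, -0.0104, 0], [-0.0047, -0.0153, 0], [-0.0068, -0.0202, 0], [-0.009, -0.025, 0], [-0.0115, -0.0297, 0], [-0.0141, -0.0342, 0], [-0.017, -0.0387, 0]]
```

View pics/l10.png

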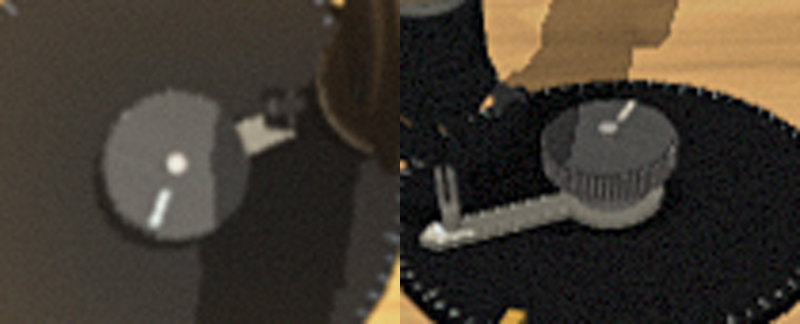

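move_arm(
  travel=[
    [-0.0013,-0.0054,0],
    [-0.0029,-0.0104,0],
    [-0.0047,-0.0153,0],
    [-0.0068,-0.0202,0],
    [-0.009,-0.025,0],
    [-0.0115,-0.0297,0],
    [-0.0141,-0.0342,0],
    [-0.017,-0.0387,0],
  ],
  roll=[0,0,0,0,0,0,0,0],
  grip=[0,0,0,0,0,0,0,0],
)

```text
time: 25.22
tool_pos: [0.5842, -0.1069, 0.0093]
eef_rot: [0.0, 0.708, -0.707, 0.0]
force: [-1.0, -0.1, -0.4]
gripper_width: 0.002
```

```bash
python3 look.py l11;  python3 push.py .5837 -.107 -53.5 -51 -48.5 -46 -43.5 -41 -39 -38
```

```text
[-1.  -0.1 -0.4] [ 0.5842 -0.1069  0.0093] 25.225
top (np.float64(158.27529365855614), np.float64(0.9977227264143935), np.float32(117.366196))
scene (np.float64(164.9463524148511), np.float64(0.9982807477529324), np.float32(91.21557))
[[-0.003, -0.0043, 0], [-0.0063, -0.0084, 0], [-0.0097, -0.0125, 0], [-0.0133, -0.0164, 0], [-0.017, -0.0201, 0], [-0.0209, -0.0236, 0], [-0.0242, -0.0263, 0], [-0.0258, -0.0276, 0]]
```

View pics/l11.png

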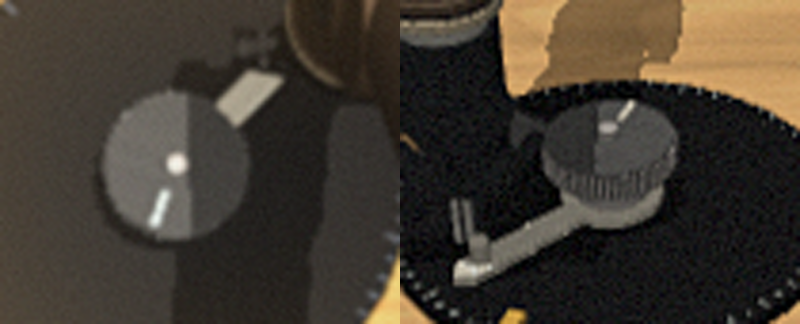

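move_arm(
  travel=[
    [-0.003,-0.0043,0],
    [-0.0063,-0.0084,0],
    [-0.0097,-0.0125,0],
    [-0.0133,-0.0164,0],
    [-0.017,-0.0201,0],
    [-0.0209,-0.0236,0],
    [-0.0242,-0.0263,0],
    [-0.0258,-0.0276,0],
  ],
  roll=[0,0,0,0,0,0,0,0],
  grip=[0,0,0,0,0,0,0,0],
)

```text
time: 26.32
tool_pos: [0.6115, -0.0808, 0.0092]
eef_rot: [-0.0, 0.708, -0.706, 0.0]
force: [-2.2, -0.4, 0.7]
gripper_width: 0.003
```

```bash
cat > tip.py <<'E'
from h import *
import sys
print(np.round(sense()['force'],1),np.round(sense()['tool_pos'],4))
C=np.array([.5158,-.0067]); ims=[]
for n in ('scene','top'):
    p=camera(n)
    if n=='scene': ims.append(cv2.resize(p['color'][180:255,170:270],(533,400),interpolation=2))
    else: ims.append(cv2.resize(p['color'][150:240,270:330],(267,400),interpolation=2))
    for k,z in dict(push_stub=.044,pointer_tip=.02,rider_mark=.02).items():
        for o in place_of(p,k)[:1]:
            w=px2w(p,o['at'],z)[:2]; print(n,k,round(o['p'],2),np.round(o['at'],1),np.round(w,4),np.hypot(*(w-C)).round(4),np.degrees(np.arctan2(*(w-C)[::-1])).round(1))
    for a in (-30,-25,-20,-15):
        u=np.array([np.cos(np.radians(a)),np.sin(np.radians(a))])
        print(a,'tip',w2px(p,[*(C+.146*u),.022]).round(1),'ridertop',w2px(p,[*(C+.167*u),.03]).round(1))
cv2.imwrite('pics/%s.png'%sys.argv[1],cv2.cvtColor(np.hstack(ims),cv2.COLOR_RGB2BGR))
E
python3 tip.py m1
```

```text
[-2.2 -0.4  0.7] [ 0.6115 -0.0808  0.0092]
scene push_stub 0.83 [220.3 212.7] [ 0.6309 -0.0573] 0.1257 -23.7
scene pointer_tip 0.6 [230.6 208. ] [ 0.6436 -0.07  ] 0.1426 -26.4
scene rider_mark 0.55 [230.4 206.8] [ 0.6428 -0.0733] 0.1434 -27.7
-30 tip [229.7 204.3] ridertop [231.8 199. ]
-25 tip [231.1 208.4] ridertop [233.6 203.7]
-20 tip [232.4 212.7] ridertop [235.  208.7]
-15 tip [233.4 217.2] ridertop [236.2 214. ]
top push_stub 0.51 [179.1 304.8] [ 0.6345 -0.0624] 0.1311 -25.1
top rider_mark 0.75 [182.5 302. ] [ 0.6302 -0.0574] 0.1251 -23.9
-30 tip [177.9 310.1] ridertop [170.6 314.2]
-25 tip [175.8 305.9] ridertop [168.2 309.3]
-20 tip [174.1 301.5] ridertop [166.2 304.3]
-15 tip [172.7 297. ] ridertop [164.7 299.1]
```

View pics/m1.png

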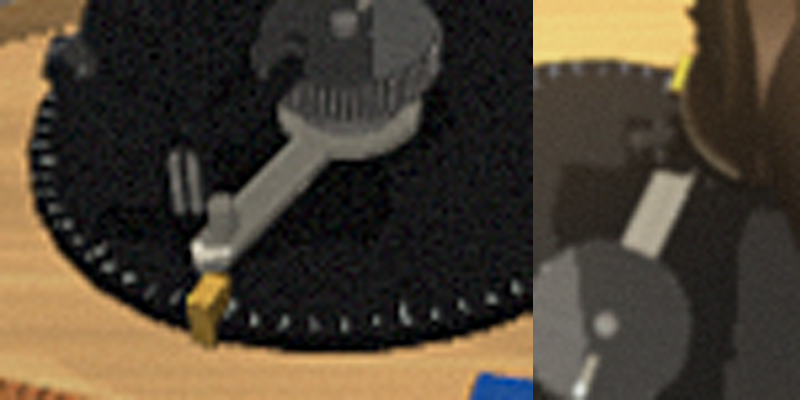

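```bash
python3 push.py .6113 -.0812 -36.5 -35 -34 -33
```

```text
[[-0.0025, -0.002, 0], [-0.0051, -0.0038, 0], [-0.0068, -0.005, 0], [-0.0086, -0.0062, 0]]
```

move_arm(
  travel=[
    [-0.0025,-0.002,0],
    [-0.0051,-0.0038,0],
    [-0.0068,-0.005,0],
    [-0.0086,-0.0062,0],
    [-0.0086,-0.0062,0],
  ],
  roll=[0,0,0,0,0],
  grip=[0,0,0,0,0],
)

```text
time: 27.35
tool_pos: [0.6175, -0.0721, 0.0093]
eef_rot: [-0.0, 0.708, -0.706, -0.0]
force: [-0.8, -0.4, 0.5]
gripper_width: 0.001
```

```bash
python3 tip.py m2
```

```text
[-0.8 -0.4  0.5] [ 0.6175 -0.0721  0.0093]
scene push_stub 0.79 [220.7 216.2] [ 0.6325 -0.0481] 0.1238 -19.5
scene pointer_tip 0.8 [232.8 211.6] [ 0.6523 -0.0597] 0.1464 -21.2
scene rider_mark 0.62 [231.6 207.9] [ 0.6476 -0.0698] 0.1461 -25.6
-30 tip [229.7 204.3] ridertop [231.8 199. ]
-25 tip [231.1 208.4] ridertop [233.6 203.7]
-20 tip [232.4 212.7] ridertop [235.  208.7]
-15 tip [233.4 217.2] ridertop [236.2 214. ]
top push_stub 0.6 [179.6 297.8] [ 0.6334 -0.0438] 0.1233 -17.5
-30 tip [177.9 310.1] ridertop [170.6 314.2]
-25 tip [175.8 305.9] ridertop [168.2 309.3]
-20 tip [174.1 301.5] ridertop [166.2 304.3]
-15 tip [172.7 297. ] ridertop [164.7 299.1]
```

View pics/m2.png

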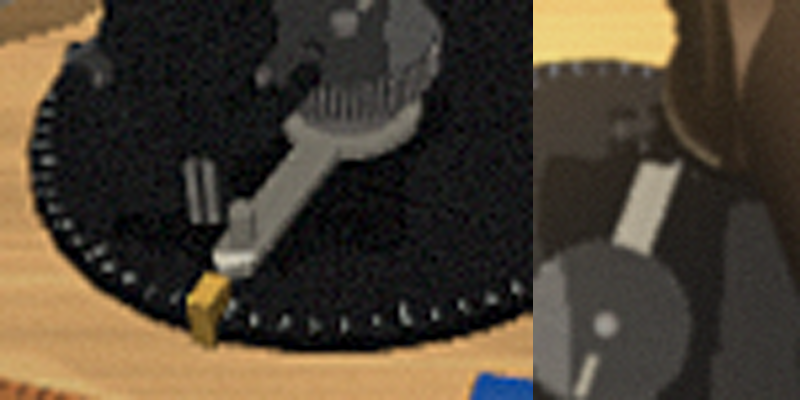

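move_arm(
  travel=[
    [0.01,0.007,0],
    [0.03,0.021,0],
    [0.03,0.021,0],
    [0.03,0.021,-0.05],
    [0.03,0.021,-0.1],
    [0.07,0.08,-0.13],
    [0.1,0.14,-0.13],
    [0.13,0.19,-0.13],
  ],
  roll=[0,0,0,0,0,0,0,0],
  grip=[0,0,0,0,0,0,0,0],
)

```text
time: 28.75
tool_pos: [0.4381, -0.1969, 0.1397]
eef_rot: [-0.0, 0.708, -0.707, 0.001]
force: [1.1, -2.0, -0.3]
gripper_width: 0.0
```

move_arm(
  travel=[
    [0.03,0.03,0],
    [0.08,0.05,0],
    [0.12,0.05,0],
    [0.12,0.05,0],
  ],
  roll=[0,0,0,0],
  grip=[0,0,0,0],
)

```text
time: 29.25
tool_pos: [0.3887, -0.3194, 0.1392]
eef_rot: [-0.0, -0.706, 0.709, -0.001]
force: [0.5, -0.9, -0.5]
gripper_width: -0.005
```

```bash
python3 tip.py m3
python3 - <<'E'
from h import *
p=camera('top'); C=[.516,-.0067]; print(rib(p,C))
cv2.imwrite('pics/m4.png',cv2.cvtColor(cv2.resize(p['color'][130:290,200:360],(640,640)[:1]*2 if 0 else (600,600),interpolation=2),cv2.COLOR_RGB2BGR))
g=cv2.cvtColor(p['color'],cv2.COLOR_RGB2GRAY).astype(np.float32)
for r in (.06,.08,.1,.12,.14,.163,.17):
    z=.024 if r<.15 else .03
    A=np.arange(-40,5,.5); v=np.array([cv2.getRectSubPix(p['color'],(1,1),tuple(float(x) for x in w2px(p,[C[0]+r*np.cos(np.radians(a)),C[1]+r*np.sin(np.radians(a)),z])[::-1]))[0,0].astype(float).max() for a in A])
    w=np.clip(v-np.median(v)-30,0,None); print(r,(w*A).sum()/w.sum())
s=sense();print(s['tool_pos'],s['force'])
E
```

```text
[ 0.5 -0.9 -0.5] [ 0.3887 -0.3194  0.1392]
scene push_stub 0.88 [219.1 216.4] [ 0.6259 -0.0482] 0.1177 -20.7
scene pointer_tip 0.71 [230.1 210.1] [ 0.6416 -0.0648] 0.1385 -24.8
-30 tip [229.7 204.3] ridertop [231.8 199. ]
-25 tip [231.1 208.4] ridertop [233.6 203.7]
-20 tip [232.4 212.7] ridertop [235.  208.7]
-15 tip [233.4 217.2] ridertop [236.2 214. ]
top push_stub 0.75 [177.5 300.4] [ 0.639  -0.0508] 0.1308 -19.7
top pointer_tip 0.53 [216.8 379.9] [ 0.534  -0.2651] 0.259 -86.0
top rider_mark 0.71 [226.7 286.1] [ 0.5113 -0.0116] 0.0066 -132.8
-30 tip [177.9 310.1] ridertop [170.6 314.2]
-25 tip [175.8 305.9] ridertop [168.2 309.3]
-20 tip [174.1 301.5] ridertop [166.2 304.3]
-15 tip [172.7 297. ] ridertop [164.7 299.1]
(np.float64(158.30218001784604), np.float64(0.9979604213721844), np.float32(102.54338))
0.06 -21.52928766443286
0.08 -21.501026957637997
0.1 -21.433004926108374
0.12 -21.6863309352518
0.14 -21.358462675535847
0.163 -19.820284697508896
0.17 nan
[ 0.3903111  -0.31503498  0.13913049] [0.17203223 0.16548295 0.40801496]<stdin>:8: RuntimeWarning: invalid value encountered in scalar divide
```

View pics/m4.png

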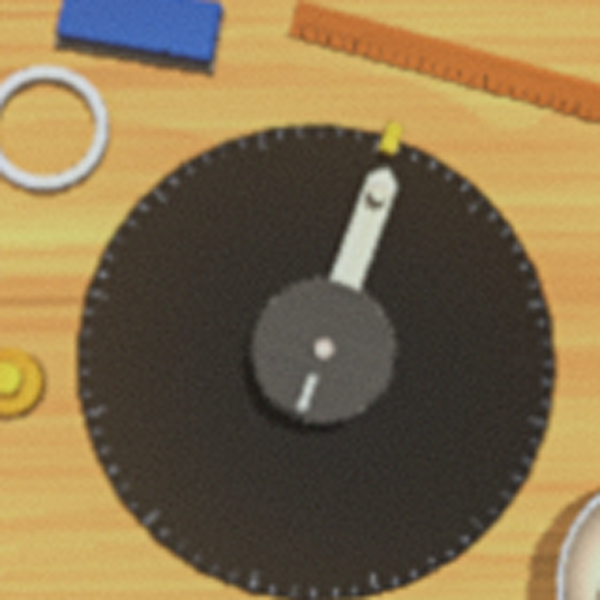

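```bash
python3 -c "
from station import *
print(job_done()); s=sense(); print(s['time'],s['force'])"
```

```text
the job is handed in; nothing more can be done
None
the job is handed in; nothing more can be done
```

I loosened the ring by about two full turns, pushed the arm round by its stub to the rider, backed off, raised the fingers and handed the job in. No verdict is reported, so the figures below are my own last checks.

- **Ring:** by the rib in the top picture it turned about 711°, or 12.41 rad. With the unknown starting value of 0 to 0.15 rad, it stands at about 12.4 to 12.6 rad. The rib stayed at 158.3° all through the arm push.
- **Arm:** it points at -21.5° and the rider is at -19.8°, so it is about 1.7° short. The tip is about 11 mm from the rider's mark; the limit is 17 mm.
- **Forces:** pushing the arm took about 1 to 2 N at the wrist readings, against the 15 N limit. The first press on the ring reached about 20 N and later turning peaked near 14 N, both above the suggested 3 to 10 N.
- **At hand-in:** the fingers were clear of everything at about 29 s of the 72 s allowed, and none of the pictures I viewed showed a bystander moved.

**Checks that disagreed:**
- **Fingertip height:** the shut fingertips stood about 21 to 25 mm above the reported TCP height, where the description puts them 8 mm below it. My first approach passed over the ring for that reason, and I corrected the height from the pictures.
- **First quarter of the ring:** the finger slipped because I treated its corners as square. I changed to a rounder path.
- **Trained networks:** after the arm was in place they reported some wrong points for the tip and the mark. I relied on brightness sampled along the arm and the rider in the picture instead.

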